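Order up: press the lid home and ring the counter bell

ROBOT

A 6-joint arm with a two-finger parallel gripper is mounted at the origin on the work surface. World frame = base frame: x ahead of the robot, y to its left, z up, the work surface at z = 0. Lengths are in m, angles in degrees, forces in N, time in s.
With the tool pointing down it reaches from about 0.3 to 0.75 m from the base axis. Payload 8.5 kg.
Tool frame: the origin (TCP) lies midway between the tips of the shut fingers; the grasp point (between the pads) lies env.tcp_to_grasp behind it (env.tcp_to_grasp is the distance from the TCP to the grasp point, in m); z points along the fingers, y is the line along which they close (so a half turn about z gives the same grasp; the last joint's range is limited). The gripper opens to 85 mm and grips with 20 to 120 N. Pads are 22 mm wide; open, the fingers measure 114 mm over their backs; the gripper's body (76 mm by 85 mm) begins 54 mm behind the grasp point. The pads swing forward as they close: fully open they stand 13 mm farther back than shut.
Start: joints at [63.81, 21.807, 74.336, -0, 83.858, -12.336], TCP at [0.132, 0.534, 0.192] pointing down, gripper open.
Joint ranges: [-178.18, 178.18], [-50.72, 133.34], [12.68, 142.11], [-81.47, 261.47], [9.98, 163.14], [-165.26, 165.26]. Speed limits (degrees/s): [136.94, 136.94, 180, 180, 180, 180].

INTERFACE

Orientations are given as a 3x3 rotation matrix whose columns are the frame's x, y, z axes.
In Python, from rig import observe, optics, job, env gives the robot as it stands. The module is installed in compiled form; this text tells all that it offers.
- The arm moves only by the shell command python3 -m jog 'ROWS' [FORCE]. ROWS is JSON, a list of rows, each a list of 7 numbers: the turn, a rotation vector about the tool's x, y, z in rad, then the shift along the tool's x, y, z in m, then the opening in per cent of the stroke, from 0 (shut) to 100 (fully open). A call has 1 to 10 rows; each row shifts and turns the commanded pose from where the row before left it, along the tool's axes as they then stand; what a row does not reach is not made up. A row lasts 1/8 s, in which the tool goes at most 62.5 mm and 10.7 degrees, less where a joint would pass 70% of its speed; a pose out of reach is approached as far as the arm can. A call is refused whole if a number of a shift passes 0.0625 or a number of a turn 0.188, either way. A call with a gripper value outside its range is refused whole. The fingers move at their own pace and stop on an object; FORCE is the grip in N (left out, the last holds). Time passes only in rows, so rows that do not move let the fingers close. It gives the time, the measured TCP pose, the force, the opening and the grip force at its end, in the units of the state.
- observe(): the state, without advancing time (a new reading comes with each control period).
- optics.get_image(name): name is "scene" or "top" or "wrist"; returns a dict with "pixels" (384x512x3 uint8, red, green, blue), "mtx" (3x3 intrinsics, pixels), "rvec" (rotation vector, rad) and "tvec" (3), from world to camera coordinates, as OpenCV has them. Camera axes: x right, y down, z forward; pixel columns grow to the right and rows downward; lengths in m; the calibration is good to about 2 mm. A picture is of the moment at which its call begins. There is no depth.
- job.close_job(): hands the job in; it is judged then, once.
The state is a dict: "time_s": time; "q": joint angles; "qvel": joint speeds; "joint_efforts": joint torques, N m; "position": TCP position; "tool_rot": TCP orientation; "ft_force": force on the tool from outside, world axes, zero at the start; "wrist_torque": the same for the moment, N m; "grip_width": finger opening in m; "gripper_force": force on a finger pad.
Only numpy, scipy, OpenCV 4.12 (cv2) and the standard library are available. Lean on these libraries where they do the work, as an engineer would, in place of code of your own. Each camera call takes 0.05 s, during which the arm holds its last target. There are 200 camera calls.

TASK

Of the three takeaway cups on the cafe counter, gently press the lid of the middle-sized one straight down with your fingertips until it is fully home, then ring the counter bell by pressing its knob, and move clear. Do not grip, lift or push anything along: the cup and the bell stay where they stand, and the other two cups, with their loose lids, and everything else on the counter are left untouched.

Things in the scene. Friction and masses are not known exactly. Their poses are not given: they have to be found in the camera images.
- cup_s: The smallest takeaway cup, filled and standing loose: cardboard brown with a pale sleeve, 85 mm tall without lid, 54 mm across the base, 76 mm across the rim, lid 80 mm across; about 220 g. Origin: centre of its underside, z up the cup. To be left alone, lid included.
- lid_s_top (a point): Centre of the flat top of the smallest cup's white lid (flat disc of 62 mm diameter, its surface at this point). With the cup standing on the counter it is 97 mm above the counter at joint value 0 and 89 mm when home. z up along the cup.
- lid_s (a joint): How far the smallest cup's lid has gone down, m: 0 = sitting 8 mm proud, 0.008 = fully home. Starts between 0 and 0.003. It slides against about 5 N of friction, meets a hard stop at home and stays where it is left.
- cup_m: The middle-sized takeaway cup, filled and standing loose: cardboard brown with a pale sleeve, 110 mm tall without lid, 60 mm across the base, 86 mm across the rim, lid 90 mm across; about 320 g. Origin: centre of its underside, z up the cup. Its lid is the one to press; the paper cup crushes above 40 N.
- lid_m_top (a point): Centre of the flat top of the middle-sized cup's white lid (flat disc of 72 mm diameter, its surface at this point). With the cup standing on the counter it is 122 mm above the counter at joint value 0 and 114 mm when home. z up along the cup.
- lid_m (a joint): How far the middle-sized cup's lid has gone down, m: 0 = sitting 8 mm proud, 0.008 = fully home. Starts between 0 and 0.003. It slides against about 5 N of friction, meets a hard stop at home and stays where it is left.
- cup_l: The largest takeaway cup, filled and standing loose: cardboard brown with a pale sleeve, 137 mm tall without lid, 62 mm across the base, 94 mm across the rim, lid 98 mm across; about 420 g. Origin: centre of its underside, z up the cup. To be left alone, lid included.
- lid_l_top (a point): Centre of the flat top of the largest cup's white lid (flat disc of 80 mm diameter, its surface at this point). With the cup standing on the counter it is 149 mm above the counter at joint value 0 and 141 mm when home. z up along the cup.
- lid_l (a joint): How far the largest cup's lid has gone down, m: 0 = sitting 8 mm proud, 0.008 = fully home. Starts between 0 and 0.003. It slides against about 5 N of friction, meets a hard stop at home and stays where it is left.
- bell: Counter bell, loose, 350 g: a steel dome (78 mm across, its top 48 mm above the counter) on a round black base 86 mm across. Origin: centre of its underside. It stands to the left or the right of the cups.
- plunger_top (a point): Centre of the top of the bell's small steel push knob, 18 mm across, in the middle of the dome; 62 mm above the counter when up, 56 mm when fully down.
- plunger (a joint): How far the bell's push knob is down, m: 0 = up, 0.006 = fully down; it rings at about 0.004. Its spring pushes back with 1.4 N at the top and 4 N at the bottom, and brings it up again.
- sugar_jar: Bystander, loose: white round sugar jar with a knobbed steel lid, 80 mm across, 80 mm tall; on the other side of the cups from the bell. Origin: centre of its underside.
- pitcher: Bystander, loose: steel milk pitcher, 74 mm across, 90 mm tall, handle to its +y reaching 66 mm from the axis. Origin: centre of its underside.
- tamper: Bystander, loose: dark steel coffee tamper, 58 mm across, 86 mm tall, standing on its base. Origin: centre of its underside.
- spoon: Bystander, loose: wooden-handled scoop spoon lying on the counter on the robot's side of the cups, along its own x, about 200 mm long and under 40 mm high. Origin: underside, near the middle.
- syrup: Bystander, loose: amber syrup bottle, 60 mm across, 150 mm tall. Origin: centre of its underside.
- bean_jar: Bystander, loose: dark bean jar with a steel cap, 90 mm across, 85 mm tall. Origin: centre of its underside.
There are look-alikes about, which are no part of the job. Leave any yellow look-alike of the bell alone.

How it is judged:
By the outcome, as a careful person would: the job done as asked, in the order asked, and still so for the second after the job is handed in, with the robot touching nothing.
It also fails if it takes over 38 s, if anything falls off the work surface, if the arm or the gripper's body presses on something with over 40 N, if the wrist force passes 120 N, or if a joint passes its speed limit or range.

## Working session

There is one attempt and no reset: what is moved stays moved. The work goes in short steps, Python scripts to look and compute and a shell command to move; the robot and the scene stay as the last step left them, time stands still between calls to the robot, and variables do not carry over. Pictures are saved under pics/ and viewed, at most 10 in all, crops included, and the job is handed in when it is done.

```bash
mkdir -p pics
cat > h.py <<'E'
import numpy as np, cv2
from rig import observe, optics, job, env
def grab(n,f=None):
    d=optics.get_image(n); K=np.array(d["mtx"],float); R=cv2.Rodrigues(np.array(d["rvec"],float))[0]; t=np.array(d["tvec"],float).ravel()
    if f: cv2.imwrite("pics/"+f,np.ascontiguousarray(d["pixels"][...,::-1]))
    np.savez(n+".npz",K=K,R=R,t=t,im=d["pixels"]); return K,R,t
def load(n):
    d=np.load(n+".npz"); return d["K"],d["R"],d["t"]
def ray(c,uv):
    K,R,t=c; d=R.T@np.linalg.solve(K,[uv[0],uv[1],1]); return -R.T@t,d
def onz(c,uv,z):
    o,d=ray(c,uv); return o+d*(z-o[2])/d[2]
def tri(c1,u1,c2,u2):
    P=[c[0]@np.c_[c[1],c[2]] for c in(c1,c2)]
    X=cv2.triangulatePoints(P[0],P[1],np.array(u1,float),np.array(u2,float)).ravel(); return X[:3]/X[3]
def proj(c,X):
    return cv2.projectPoints(np.array(X,float).reshape(-1,3),cv2.Rodrigues(c[1])[0],c[2],c[0],None)[0].reshape(-1,2)
E
python3 - <<'E'
from h import *
for n in("scene","top"):
    c=grab(n,n+"0.png"); print(n,-c[1].T@c[2],c[0][0,0])
s=observe(); print(s["time_s"],s["position"],np.round(s["tool_rot"],3),s["grip_width"],env.tcp_to_grasp,s["ft_force"])
E
```

```text
scene [1.06507262 0.78798649 0.88548471] 450.9108344941167
top [ 0.37436239 -0.0325434   1.2102886 ] 353.05802322880743
0.1 [0.13156956 0.53373325 0.19167672] [[-0.971  0.239 -0.001]
 [ 0.239  0.971 -0.001]
 [ 0.    -0.001 -1.   ]] 0.08518175756165684 0.0187 [ 0.07401615 -0.01169848 -0.40104918]
```

View pics/scene0.png

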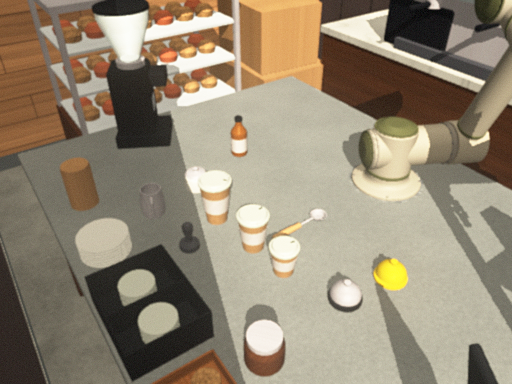

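View pics/top0.png

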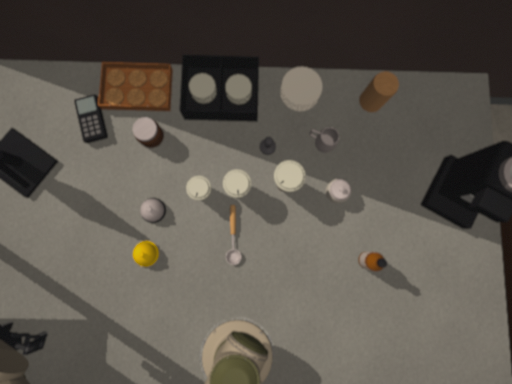

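The scene view shows the large cup at (216,180), the middle one at (253,217), the small one at (284,250), the steel bell at (346,293) and the yellow look-alike at (391,273). In the top view the middle lid is at (237,183), its neighbours at (198,188) and (289,176), and the bell at (153,209). I'll enlarge both for accurate centres.

Run:
```python
from h import *
S=cv2.imread("pics/scene0.png");T=cv2.imread("pics/top0.png")
a=cv2.resize(S[195:255,225:305],None,fx=5,fy=5,interpolation=3)   # mid
b=cv2.resize(S[265:325,310:390],None,fx=5,fy=5,interpolation=3)   # bell
c=cv2.resize(T[155:215,195:275],None,fx=5,fy=5,interpolation=3)
d=cv2.resize(T[180:240,115:195],None,fx=5,fy=5,interpolation=3)
cv2.imwrite("pics/crop1.png",np.vstack([np.hstack([a,b]),np.hstack([c,d])]))
```

```text
(no output)
```

View pics/crop1.png

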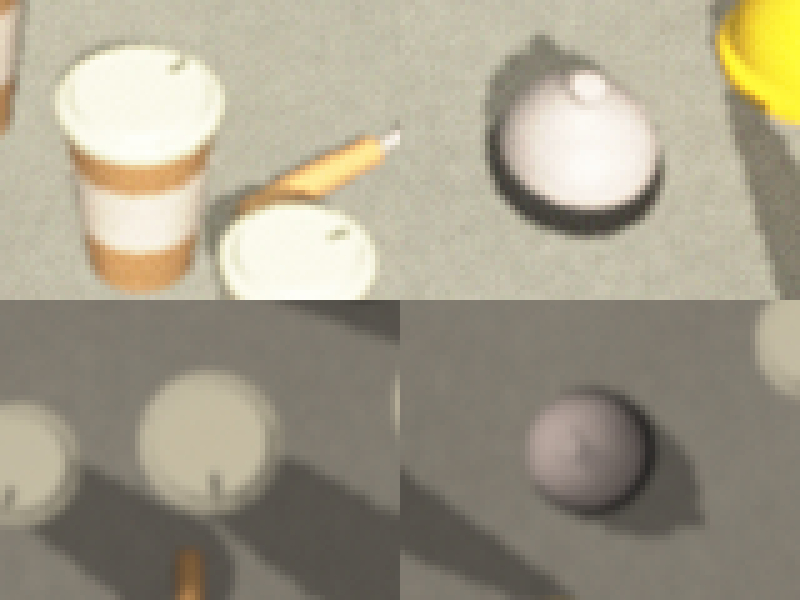

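The crops show the middle lid's flat disc centred near scene (252.6,212.3) and top (235.6,182.6). The bell knob is at scene (347.2,280.8) and top (151,209). Now I triangulate and check against the given heights.

Run:
```python
from h import *
s,t=load("scene"),load("top")
def f(n,us,ut,h):
    print(n,"tri",np.round(tri(s,us,t,ut),4),"S",np.round(onz(s,us,h),4)[:2],"T",np.round(onz(t,ut,h),4)[:2])
f("mid",(252.6,212.3),(235.6,182.6),.121)
f("knob",(347.2,280.8),(151,209),.062)
f("small",(284.3,244.5),(198,188),.096)
f("large",(216,179),(289,176),.148)
f("yellow",(391,262),(146,252),.06)
print("spoon",onz(t,(233,205),.02),onz(t,(236,258),.02))
```

```text
mid tri [0.5482 0.0144 0.1221] S [0.5476 0.0132] T [0.5482 0.0146]
knob tri [0.4626 0.2925 0.0557] S [0.4652 0.2976] T [0.4649 0.2882]
small tri [0.5329 0.1353 0.0909] S [0.5364 0.1394] T [0.5321 0.1345]
large tri [ 0.5666 -0.1482  0.1441] S [ 0.5683 -0.1419] T [ 0.568  -0.1493]
yellow tri [0.3226 0.304  0.0487] S [0.3289 0.3125] T [0.3276 0.2961]
spoon [0.4874857  0.02564592 0.02      ] [0.31185184 0.01064493 0.02      ]
```

The middle lid measures z=0.122, matching the text. The bell needs a closer look, so I shut the fingers, lift and move above it for a wrist view.

```bash
python3 -m jog '[[0,0,0,0,0,-0.04,0],[0,0,0,0,0,-0.04,0],[0,0,0,-0.045,-0.018,0,0],[0,0,0,-0.045,-0.018,0,0],[0,0,0,-0.045,-0.018,0,0],[0,0,0,-0.045,-0.018,0,0],[0,0,0,-0.045,-0.018,0,0],[0,0,0,-0.045,-0.018,0,0],[0,0,0,-0.045,-0.018,0,0],[0,0,0,0,0,0,0]]'
python3 - <<'E'
from h import *
c=grab("wrist","w1.png"); s=observe(); print(np.round(s["position"],4),np.round(s["tool_rot"],3),s["ft_force"],-c[1].T@c[2]); print(proj(c,[[.5482,.0144,.121],[.463,.2925,.062],[.533,.135,.09]]))
E
```

```text
time_s: 1.35
position: [0.4093, 0.3344, 0.2713]
tool_rot: [[-0.97, 0.243, -0.001], [0.243, 0.97, -0.001], [0.001, -0.001, -1.0]]
ft_force: [-1.2, -1.0, -0.3]
grip_width: 0.0001
gripper_force: 0.0
[0.408  0.3355 0.2716] [[-0.97   0.242 -0.001]
 [ 0.242  0.97  -0.   ]
 [ 0.001 -0.001 -1.   ]] [-0.014067    0.79492082  0.01977013] [0.32796903 0.3558318  0.45257746]
[[ 37.69786393 329.7979172 ]
 [232.51074817 203.63238499]
 [130.66638205 286.02760369]]
```

View pics/w1.png

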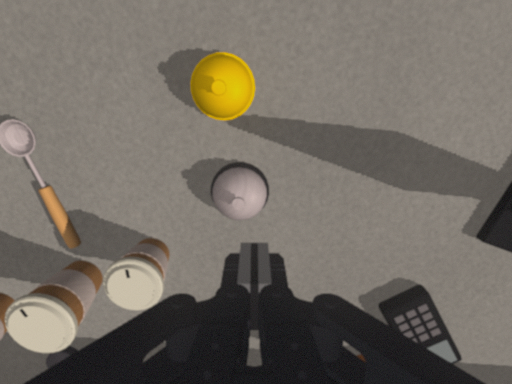

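The wrist view shows the bell knob near (237,200), the yellow look-alike at (222,87), and the middle lid near (42,321) with the small one at (135,284). I refine the bell numerically and carry on to the middle cup, taking a fresh wrist view nearer.

```bash
python3 - <<'E'
from h import *
w=load("wrist")
print("knob",onz(w,(237,200),.062),tri(w,(237,200),load("top"),(151,209)),tri(w,(237,200),load("scene"),(347.2,280.8)))
print("base",onz(w,(240,190),.012), "top base",onz(load("top"),(153,209.6),.01))
print("mid",onz(w,(42,321),.121))
E
python3 -m jog '[[0,0,0,-0.025,-0.045,0,0],[0,0,0,-0.025,-0.045,0,0],[0,0,0,-0.025,-0.045,0,0],[0,0,0,-0.015,-0.045,0,0],[0,0,0,-0.0,-0.045,0,0],[0,0,0,0,0,0,0]]'
python3 - <<'E'
from h import *
c=grab("wrist","w2.png"); s=observe(); print(np.round(s["position"],4)); print(proj(c,[[.5482,.0144,.121],[.463,.2925,.062],[.533,.135,.09]]))
E
```

```text
knob [0.45956629 0.29948187 0.062     ] [0.46737303 0.29552996 0.03693768] [0.4620848  0.29653523 0.05807579]
base [0.46260447 0.30049211 0.012     ] top base [0.46710922 0.29589701 0.01      ]
mid [0.53690748 0.02595888 0.121     ]
time_s: 2.15
position: [0.44, 0.0953, 0.2724]
tool_rot: [[-0.97, 0.242, 0.0], [0.242, 0.97, -0.0], [-0.0, -0.0, -1.0]]
ft_force: [0.4, 0.4, 0.0]
grip_width: -0.0002
gripper_force: 0.0
[0.4403 0.0965 0.2724]
[[209.58060536 269.40756267]
 [415.22800572 135.66967934]
 [302.58587281 224.96045233]]
```

View pics/w2.png

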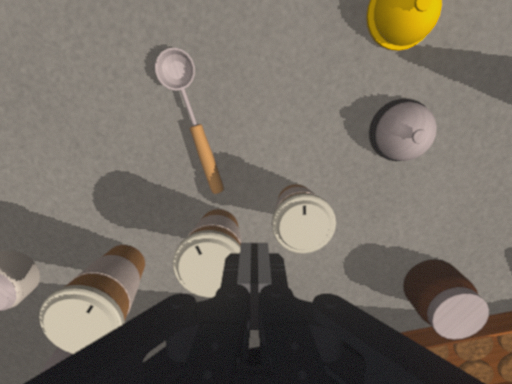

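The middle lid is now centred near (207,264), partly hidden by the fingers; the knob is at (418,136) and the small lid at (304,224).

Run:
```python
from h import *
w=load("wrist"); s,t=load("scene"),load("top")
for p in[(207,264),(207,266)]: print("mid",onz(w,p,.121),tri(w,p,t,(235.6,182.6)),tri(w,p,s,(252.6,212.3)))
k=(418,136)
print("knob",onz(w,k,.062),tri(w,k,t,(151,209)),tri(w,k,s,(347.2,280.8)))
o1=np.array([.32797,.35583,.45258]);d1=np.array([.45957,.29948,.062])-o1
o2,d2=ray(w,k)
A=np.c_[d1,-d2];x=np.linalg.lstsq(A,o2-o1,rcond=None)[0];print("w1w2",o1+d1*x[0],o2+d2*x[1])
st=observe();p=np.array(st["position"]);print(p,"tip px",proj(w,p),"cup model:",proj(w,[[.548,.014,0],[.548,.014,.114]]))
```

```text
mid [0.54038466 0.01353461 0.121     ] [0.54774251 0.01303044 0.11205784] [0.54441608 0.01009222 0.11645244]
mid [0.54298914 0.01275203 0.121     ] [0.54739042 0.01321549 0.11661752] [0.54546514 0.01078872 0.11789114]
knob [0.46422063 0.2957393  0.062     ] [0.46150018 0.28517082 0.08039115] [0.46431735 0.2966416  0.06054962]
w1w2 [0.46221064 0.2983493  0.05416277] [0.46600921 0.29876989 0.05538196]
[0.44032762 0.09646173 0.27244466] tip px [[254.75613624 228.15680608]] cup model: [[219.53956347 226.73824   ]
 [209.97462012 266.18850723]]
```

```bash
python3 -m jog '[[0,0,0,-0.041,-0.018,0,0],[0,0,0,-0.041,-0.018,0,0],[0,0,0,-0.041,-0.018,0,0],[0,0,0,0,0,0.04,0],[0,0,0,0,0,0.04,0],[0,0,0,0,0,0.04,0],[0,0,0,0,0,0,0],[0,0,0,0,0,0,0]]'
python3 - <<'E'
from h import *
w=grab("wrist"); s=grab("scene","s3.png"); t=grab("top","t3.png"); st=observe();p=np.array(st["position"]);print(np.round(p,4),np.round(st["ft_force"],2))
print(proj(s,p),proj(t,p),proj(w,[p,p+[0,0,.01],p+[0,0,.02]]))
S=cv2.imread("pics/s3.png");u,v=proj(s,p)[0].astype(int)
a=cv2.resize(S[v-35:v+25,u-40:u+40],None,fx=5,fy=5,interpolation=3)
W=np.load("wrist.npz")["im"][...,::-1]
b=cv2.resize(W[190:290,180:330],(400,300*400//450),interpolation=3);b=cv2.copyMakeBorder(b,0,300-b.shape[0],0,0,0)
cv2.imwrite("pics/c3.png",np.hstack([a,b])); print(u-40,v-35)
E
```

```text
time_s: 3.2
position: [0.5483, 0.0153, 0.1539]
tool_rot: [[-0.971, 0.238, 0.003], [0.238, 0.971, -0.0], [-0.003, 0.0, -1.0]]
ft_force: [0.4, -0.3, 1.3]
grip_width: 0.0002
gripper_force: 0.0
[0.5482 0.0146 0.1538] [-0.5   0.21 -0.09]
[[252.65454156 202.95991299]] [[235.19181169 180.88877535]] [[251.77959128 228.13420008]
 [251.67272719 235.35176348]
 [251.55462122 243.32859878]]
212 167
```

View pics/c3.png

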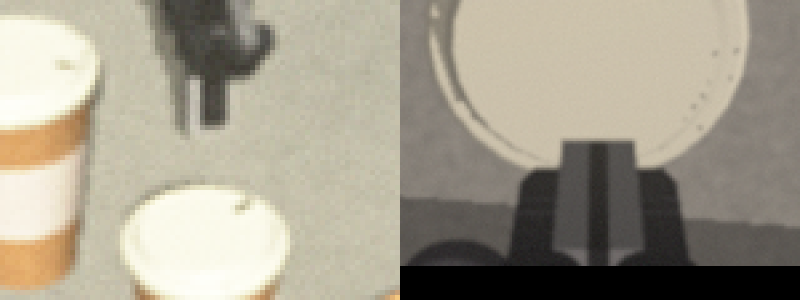

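The crop shows the fingers centred over the lid in both views. The visible tips end at about crop (205,128), roughly 15–20 mm above the reported TCP, so I can't assume where contact will start and will go down by force.

```bash
python3 -m jog '[[0,0,0,0,0,0.015,0],[0,0,0,0,0,0.008,0],[0,0,0,0,0,0.003,0],[0,0,0,0,0,0,0]]'; python3 -m jog '[[0,0,0,0,0,0.002,0],[0,0,0,0,0,0.002,0],[0,0,0,0,0,0,0]]';  python3 -m jog '[[0,0,0,0,0,0.002,0],[0,0,0,0,0,0,0]]'
```

```text
time_s: 3.85
position: [0.5475, 0.0143, 0.1265]
tool_rot: [[-0.971, 0.24, 0.0], [0.24, 0.971, -0.0], [-0.0, 0.0, -1.0]]
ft_force: [-0.2, 0.4, 0.8]
grip_width: 0.0002
gripper_force: 0.0
time_s: 4.22
position: [0.5473, 0.0143, 0.1221]
tool_rot: [[-0.971, 0.239, -0.0], [0.239, 0.971, 0.0], [0.0, -0.0, -1.0]]
ft_force: [0.1, -0.6, -0.5]
grip_width: 0.0004
gripper_force: 0.0
time_s: 4.47
position: [0.5473, 0.0144, 0.1201]
tool_rot: [[-0.971, 0.239, -0.0], [0.239, 0.971, 0.0], [0.0, 0.0, -1.0]]
ft_force: [-0.4, -0.7, -0.5]
grip_width: -0.0001
gripper_force: 0.0
```

```bash
for i in 1; do python3 -m jog '[[0,0,0,0,0,0.002,0],[0,0,0,0,0,0,0]]'; python3 -m jog '[[0,0,0,0,0,0.002,0],[0,0,0,0,0,0,0]]'; done | grep -E "position|ft_f"
python3 - <<'E'
from h import *
s=grab("scene","s4.png"); st=observe();p=np.array(st["position"]);S=cv2.imread("pics/s4.png");u,v=proj(s,p)[0].astype(int);print(u,v)
cv2.imwrite("pics/c4.png",cv2.resize(S[v-35:v+25,u-40:u+40],None,fx=6,fy=6,interpolation=3))
E
```

```text
position: [0.5473, 0.0143, 0.1181]
ft_force: [0.2, 0.2, -0.1]
position: [0.5473, 0.0144, 0.116]
ft_force: [0.5, 0.6, -0.5]
252 213
```

View pics/c4.png

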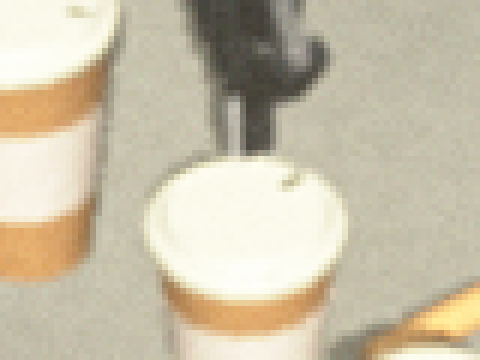

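The tips end at crop (245,155), still above the lid by appearance, and no force is felt. I triangulate the tips from the earlier pair of views.

```bash
python3 - <<'E'
from h import *
print(tri(load("wrist"),(252,243),load("scene"),(253,192.4)), "TCP was .5482 .0146 .1538")
E
python3 -m jog '[[0,0,0,0,0,0.002,0],[0,0,0,0,0,0.002,0],[0,0,0,0,0,0,0]]' | grep -E "position|ft_f"; python3 -m jog '[[0,0,0,0,0,0.002,0],[0,0,0,0,0,0,0]]'| grep -E "position|ft_f"
```

```text
[0.54456341 0.01385719 0.18549982] TCP was .5482 .0146 .1538
position: [0.5472, 0.0144, 0.112]
ft_force: [0.7, -0.5, -0.5]
position: [0.5473, 0.0144, 0.1101]
ft_force: [-0.3, -0.3, 0.5]
```

There's no contact at a reported z of 0.110, below the lid's home height, so the real tips do stand well above the reported TCP. I carry on down in small steps, watching the force.

```bash
python3 -m jog '[[0,0,0,0,0,0.002,0],[0,0,0,0,0,0.002,0],[0,0,0,0,0,0,0]]' | grep -E "position|ft_f"
```

```text
position: [0.5472, 0.0143, 0.106]
ft_force: [-0.4, 0.1, -0.0]
```

```bash
python3 -m jog '[[0,0,0,0,0,0.002,0],[0,0,0,0,0,0.001,0],[0,0,0,0,0,0,0]]' | grep -E "position|ft_f"
```

```text
position: [0.5473, 0.0144, 0.1031]
ft_force: [-0.5, -0.5, 0.5]
```

```bash
python3 -m jog '[[0,0,0,0,0,0.002,0],[0,0,0,0,0,0,0]]' | grep -E "position|ft_f"
```

```text
position: [0.5473, 0.0144, 0.1011]
ft_force: [0.0, -0.4, -0.5]
```

```bash
python3 -m jog '[[0,0,0,0,0,0.002,0],[0,0,0,0,0,0,0]]' | grep -E "position|ft_f"
python3 - <<'E'
from h import *
w=grab("wrist"); s=grab("scene","s5.png"); p=np.array(observe()["position"]);S=cv2.imread("pics/s5.png");u,v=proj(s,p)[0].astype(int);print(p,u,v)
a=cv2.resize(S[v-45:v+15,u-40:u+40],None,fx=5,fy=5,interpolation=3)
W=np.load("wrist.npz")["im"][...,::-1];b=cv2.resize(W[150:300,155:355],(400,300),interpolation=3)
cv2.imwrite("pics/c5.png",np.hstack([a,b]))
E
```

```text
position: [0.5473, 0.0144, 0.0991]
ft_force: [-0.1, 0.6, -0.0]
[0.54734602 0.01434296 0.09920546] 252 218
```

View pics/c5.png

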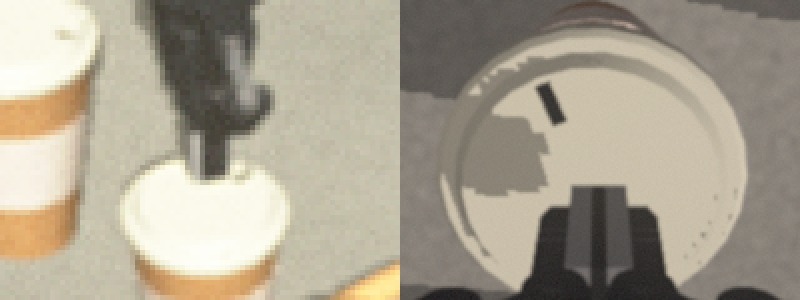

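The tips are at scene (253.2,208.2), and the lid centre is still about 4 px lower, so roughly 10 mm remains. They are centred across the lid. Continuing.

```bash
python3 -m jog '[[0,0,0,0,0,0.002,0],[0,0,0,0,0,0.002,0],[0,0,0,0,0,0,0]]' | grep -E "position|ft_f"
```

```text
position: [0.5472, 0.0144, 0.095]
ft_force: [0.3, 0.1, 0.4]
```

```bash
python3 -m jog '[[0,0,0,0,0,0.002,0],[0,0,0,0,0,0,0]]' | grep -E "position|ft_f"
```

```text
position: [0.5473, 0.0143, 0.0931]
ft_force: [0.8, -0.9, -0.6]
```

```bash
python3 -m jog '[[0,0,0,0,0,0.001,0],[0,0,0,0,0,0,0]]' | grep -E "position|ft_f"
```

```text
position: [0.5473, 0.0144, 0.0922]
ft_force: [0.5, -0.2, 0.4]
```

```bash
python3 -m jog '[[0,0,0,0,0,0.001,0],[0,0,0,0,0,0,0]]' | grep -E "position|ft_f"
```

```text
position: [0.5473, 0.0143, 0.0912]
ft_force: [0.4, 0.2, -0.2]
```

```bash
python3 -m jog '[[0,0,0,0,0,0.001,0],[0,0,0,0,0,0.001,0],[0,0,0,0,0,0,0]]' | grep -E "position|ft_f"
```

```text
position: [0.5473, 0.0143, 0.0891]
ft_force: [-0.5, 0.5, -0.3]
```

```bash
python3 -m jog '[[0,0,0,0,0,0.001,0],[0,0,0,0,0,0.001,0],[0,0,0,0,0,0,0]]' | grep -E "position|ft_f"
```

```text
position: [0.5473, 0.0143, 0.0871]
ft_force: [0.1, -0.1, -0.2]
```

```bash
python3 -m jog '[[0,0,0,0,0,0.001,0],[0,0,0,0,0,0,0]]' | grep -E "position|ft_f"
```

```text
position: [0.5473, 0.0144, 0.0862]
ft_force: [0.2, 0.2, -0.3]
```

```bash
python3 -m jog '[[0,0,0,0,0,0.001,0],[0,0,0,0,0,0,0]]' | grep -E "position|ft_f"
```

```text
position: [0.5473, 0.0144, 0.0851]
ft_force: [0.6, 0.0, -0.4]
```

```bash
python3 -m jog '[[0,0,0,0,0,0.001,0],[0,0,0,0,0,0,0]]' | grep -E "position|ft_f"
```

```text
position: [0.5473, 0.0143, 0.0842]
ft_force: [-0.2, -0.3, 0.1]
```

Run:
```python
from h import *
w=grab("wrist"); s=grab("scene","s6.png"); st=observe(); p=np.array(st["position"]);S=cv2.imread("pics/s6.png");u,v=proj(s,p)[0].astype(int);print(p,u,v,st["time_s"],st["ft_force"],np.round(st["joint_efforts"],2))
a=cv2.resize(S[180:240,212:292],None,fx=5,fy=5,interpolation=3)
W=np.load("wrist.npz")["im"][...,::-1];b=cv2.resize(W[150:300,155:355],(400,300),interpolation=3)
cv2.imwrite("pics/c6.png",np.hstack([a,b]))
```

```text
[0.54734209 0.01433649 0.08420789] 253 222 9.725 [-0.39693732 -0.20340119  0.36083901] [ -0.   -46.54 -19.67  -0.    -0.    -0.  ]
```

View pics/c6.png

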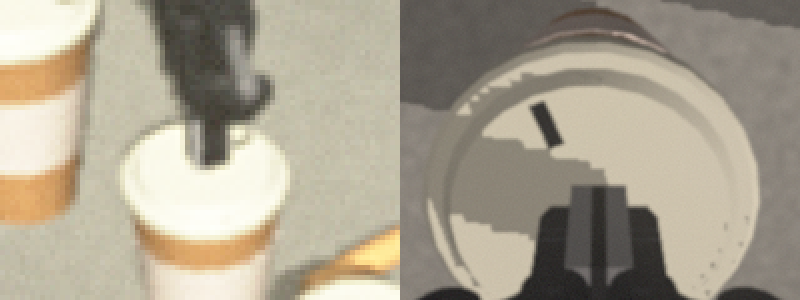

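The shadow's end at crop (605,175) is now just short of the tips, and the tips in the scene view stand at (253.2,212.6), over the lid centre. Contact is a few mm away.

```bash
python3 -m jog '[[0,0,0,0,0,0.001,0],[0,0,0,0,0,0,0]]' | grep -E "position|ft_f"
```

```text
position: [0.5473, 0.0143, 0.0831]
ft_force: [0.0, -0.3, -1.0]
```

```bash
python3 -m jog '[[0,0,0,0,0,0.001,0],[0,0,0,0,0,0,0]]' | grep -E "position|ft_f"
```

```text
position: [0.5473, 0.0143, 0.0821]
ft_force: [0.2, 0.4, -0.2]
```

```bash
python3 -m jog '[[0,0,0,0,0,0.001,0],[0,0,0,0,0,0,0]]' | grep -E "position|ft_f"
```

```text
position: [0.5474, 0.0144, 0.0815]
ft_force: [-0.4, 0.5, 3.8]
```

```bash
python3 -m jog '[[0,0,0,0,0,0.001,0],[0,0,0,0,0,0,0]]' | grep -E "position|ft_f"
```

```text
position: [0.5474, 0.0143, 0.0803]
ft_force: [-1.7, 0.3, 4.4]
```

Contact at a reported z≈0.0818, with about 4–5 N of lid friction. I now push to the stop.

```bash
python3 -m jog '[[0,0,0,0,0,0.001,0],[0,0,0,0,0,0.001,0],[0,0,0,0,0,0.001,0],[0,0,0,0,0,0,0]]' | grep -E "position|ft_f"
```

```text
position: [0.5474, 0.0143, 0.0771]
ft_force: [-0.6, 0.8, 4.1]
```

```bash
python3 -m jog '[[0,0,0,0,0,0.001,0],[0,0,0,0,0,0,0]]' | grep -E "position|ft_f"
```

```text
position: [0.5474, 0.0143, 0.0761]
ft_force: [-0.7, 0.6, 3.4]
```

```bash
python3 -m jog '[[0,0,0,0,0,0.0005,0],[0,0,0,0,0,0,0]]' | grep -E "position|ft_f"
```

```text
position: [0.5474, 0.0143, 0.0757]
ft_force: [-0.3, -0.3, 3.8]
```

```bash
python3 -m jog '[[0,0,0,0,0,0.0005,0],[0,0,0,0,0,0,0]]' | grep -E "position|ft_f"
```

```text
position: [0.5474, 0.0143, 0.0752]
ft_force: [0.1, 0.6, 4.5]
```

```bash
python3 -m jog '[[0,0,0,0,0,0.0005,0],[0,0,0,0,0,0,0]]' | grep -E "position|ft_f"
```

```text
position: [0.5474, 0.0143, 0.075]
ft_force: [-0.7, 0.2, 6.2]
```

```bash
python3 -m jog '[[0,0,0,0,0,0.0005,0],[0,0,0,0,0,0,0]]' | grep -E "position|ft_f"
```

```text
position: [0.5475, 0.0143, 0.0749]
ft_force: [-2.9, 0.2, 10.8]
```

```bash
python3 -m jog '[[0,0,0,0,0,0.0005,0],[0,0,0,0,0,0,0],[0,0,0,0,0,0,0]]' | grep -E "position|ft_f"
```

```text
position: [0.5476, 0.0143, 0.0749]
ft_force: [-2.8, 0.5, 13.5]
```

```bash
python3 -m jog '[[0,0,0,0,0,0.0003,0],[0,0,0,0,0,0,0],[0,0,0,0,0,0,0]]' | grep -E "time|position|ft_f"
```

```text
time_s: 13.22
position: [0.5477, 0.0143, 0.0749]
ft_force: [-4.4, 0.4, 16.4]
```

The lid is home: position is stalled at 0.0749 with 16 N. That puts the real tips 39 mm above the reported TCP, so knob contact should come near a reported z of 0.023. I lift straight up and go over to the bell.

```bash
python3 -m jog '[[0,0,0,0,0,-0.01,0],[0,0,0,0,0,-0.03,0],[0,0,0,0,0,-0.05,0],[0,0,0,0,0,-0.05,0],[0,0,0,0,0,0,0]]' | grep -E "position|ft_f"; python3 -m jog '[[0,0,0,0.025,0.042,0,0],[0,0,0,0.025,0.042,0,0],[0,0,0,0.025,0.042,0,0],[0,0,0,0.025,0.042,0,0],[0,0,0,0.025,0.042,0,0],[0,0,0,0.024,0.042,0,0],[0,0,0,0,0,0,0],[0,0,0,0,0,0.04,0],[0,0,0,0,0,0.04,0],[0,0,0,0,0,0,0]]' | grep -E "position|ft_f"
python3 - <<'E'
from h import *
w=grab("wrist","w7.png"); s=grab("scene","s7.png"); t=grab("top","t7.png"); st=observe(); p=np.array(st["position"]);print(p,st["time_s"])
tip=p+[0,0,.0391]; k=[.463,.2955,.062]
print("tip",proj(s,tip),proj(w,tip),proj(t,tip)); print("knob",proj(s,k),proj(w,k))
S=cv2.imread("pics/s7.png");a=cv2.resize(S[240:330,295:415],(400,300),interpolation=3)
b=cv2.resize(cv2.imread("pics/w7.png")[150:300,155:355],(400,300),interpolation=3)
c=cv2.resize(S[160:280,195:355],(400,300),interpolation=3)
d=cv2.resize(cv2.imread("pics/t7.png")[150:240,110:230],(400,300),interpolation=3)
cv2.imwrite("pics/c7.png",np.vstack([np.hstack([a,b]),np.hstack([c,d])]))
E
```

```text
position: [0.5487, 0.0141, 0.2169]
ft_force: [-0.1, 0.2, -0.3]
position: [0.4616, 0.2932, 0.1307]
ft_force: [-1.0, 0.0, 0.4]
[0.46395829 0.29455188 0.13485156] 15.25
tip [[352.55923382 245.97886261]] [[255.93010706 268.446757  ]] [[138.22776766 206.03874001]]
knob [[347.25206725 279.86161339]] [[256.57370618 194.11837257]]
```

View pics/c7.png

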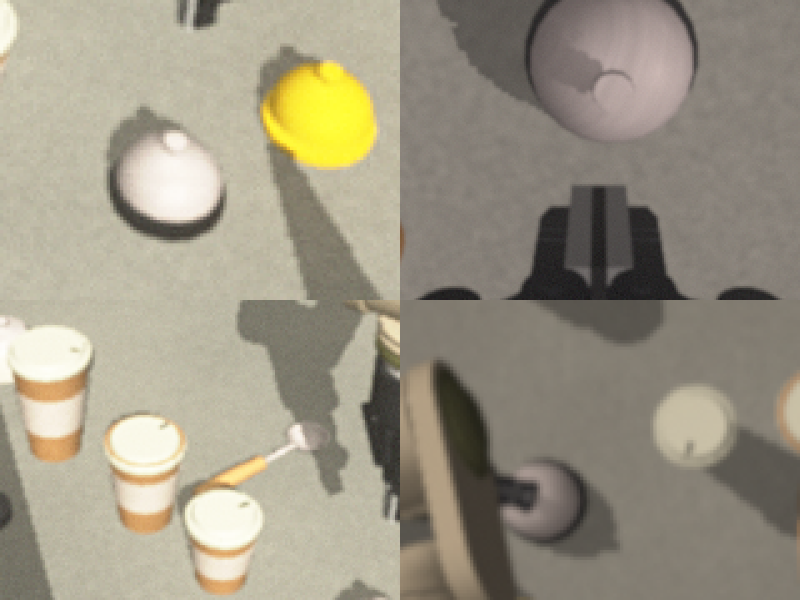

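The lid now sits flush on the middle cup, with its rim ring showing, and both neighbours are undisturbed. The knob is at wrist (261.5,193.5) and scene (347.2,282.3); the tips are at scene (354.4,247.5), as the 39 mm offset predicts. I recompute the knob against the tool axis.

Run:
```python
from h import *
w,s=load("wrist"),load("scene"); k=(261.5,193.5); st=observe(); p=np.array(st["position"]);R=np.array(st["tool_rot"])
print(p,"wrist",onz(w,k,.062),"scene",onz(s,(347.2,281.3),.062),"tri",tri(w,k,s,(347.2,281.3)))
for dx in(-.011,.011): print("edge",dx,proj(w,p+[0,0,.039]-R[:,0]*dx))
K=np.array([.463,.2985,.062])
print("tool shift",R.T@(K-p), "f",w[0][0,0])
```

```text
[0.46395829 0.29455188 0.13485156] wrist [0.46345002 0.29956902 0.062     ] scene [0.46630307 0.29879525 0.062     ] tri [0.4647382  0.29828493 0.0601222 ]
edge -0.011 [[255.95230295 248.42474858]]
edge 0.011 [[255.90829517 287.39594782]]
tool shift [0.00201146 0.00351995 0.07285204] f 320.1442686884632
```

The near-edge model explains the wrist view, and the knob triangulates to (0.4647,0.2983,0.060), consistent with 62 mm. I shift 4 mm and descend.

```bash
python3 -m jog '[[0,0,0,0,0.004,0.03,0],[0,0,0,0,0,0.03,0],[0,0,0,0,0,0.025,0],[0,0,0,0,0,0.01,0],[0,0,0,0,0,0.005,0],[0,0,0,0,0,0.002,0],[0,0,0,0,0,0,0],[0,0,0,0,0,0,0]]' | grep -E "time|position|ft_f"
```

```text
time_s: 16.25
position: [0.4642, 0.2987, 0.0319]
ft_force: [-0.8, -0.7, -0.9]
```

```bash
python3 -m jog '[[0,0,0,0,0,0.002,0],[0,0,0,0,0,0.002,0],[0,0,0,0,0,0.001,0],[0,0,0,0,0,0,0]]' | grep -E "time|position|ft_f"
```

```text
time_s: 16.75
position: [0.4639, 0.2985, 0.0263]
ft_force: [0.6, 1.1, 0.1]
```

```bash
python3 -m jog '[[0,0,0,0,0,0.001,0],[0,0,0,0,0,0.001,0],[0,0,0,0,0,0,0]]' | grep -E "time|position|ft_f"
```

```text
time_s: 17.12
position: [0.4639, 0.2986, 0.0243]
ft_force: [0.5, 0.3, 0.1]
```

```bash
python3 -m jog '[[0,0,0,0,0,0.001,0],[0,0,0,0,0,0.001,0],[0,0,0,0,0,0,0]]' | grep -E "time|position|ft_f"
```

```text
time_s: 17.5
position: [0.464, 0.2986, 0.0225]
ft_force: [-0.3, -0.6, 1.8]
```

```bash
python3 -m jog '[[0,0,0,0,0,0.001,0],[0,0,0,0,0,0.001,0],[0,0,0,0,0,0,0]]' | grep -E "time|position|ft_f"
```

```text
time_s: 17.88
position: [0.464, 0.2986, 0.0204]
ft_force: [-0.4, 0.3, 2.3]
```

```bash
python3 -m jog '[[0,0,0,0,0,0.001,0],[0,0,0,0,0,0,0]]' | grep -E "time|position|ft_f"
```

```text
time_s: 18.12
position: [0.464, 0.2986, 0.0194]
ft_force: [-0.5, 0.7, 3.0]
```

```bash
python3 -m jog '[[0,0,0,0,0,0.001,0],[0,0,0,0,0,0,0]]' | grep -E "time|position|ft_f"
```

```text
time_s: 18.38
position: [0.4641, 0.2986, 0.0184]
ft_force: [-0.5, 0.0, 3.2]
```

```bash
python3 -m jog '[[0,0,0,0,0,0.001,0],[0,0,0,0,0,0,0]]' | grep -E "time|position|ft_f"
```

```text
time_s: 18.62
position: [0.464, 0.2986, 0.0174]
ft_force: [-0.2, 0.1, 3.8]
```

```bash
python3 -m jog '[[0,0,0,0,0,0.0007,0],[0,0,0,0,0,0,0]]' | grep -E "time|position|ft_f"
```

```text
time_s: 18.88
position: [0.464, 0.2986, 0.017]
ft_force: [-1.1, -0.5, 5.6]
```

The knob is at its bottom stop (5.6 N against a 4 N spring), so the bell has rung. I lift straight up and clear, then check.

```bash
python3 -m jog '[[0,0,0,0,0,-0.006,0],[0,0,0,0,0,-0.015,0],[0,0,0,0,0,-0.04,0],[0,0,0,0,0,-0.05,0],[0,0,0,0,0,-0.05,0],[0,0,0,0,0,-0.04,0],[0,0,0,0,0,0,0],[0,0,0,0,0,0,0],[0,0,0,0,0,0,0]]' | grep -E "time|position|ft_f"
python3 - <<'E'
from h import *
grab("scene","s8.png"); a=cv2.imread("pics/s7.png").astype(int);b=cv2.imread("pics/s8.png").astype(int);z=cv2.imread("pics/scene0.png").astype(int)
for n,(x0,y0,x1,y1) in dict(bell=(325,272,368,316),small=(266,236,302,280),mid=(236,204,272,252),large=(198,168,234,224),spoon=(275,205,330,236),yellow=(370,256,412,292)).items():
    print(n,*(round(float(np.abs(b-r)[y0:y1,x0:x1].mean()),2) for r in(a,z)))
E
```

```text
time_s: 20.0
position: [0.4635, 0.2983, 0.2165]
ft_force: [0.1, -0.5, -0.9]
bell 2.62 3.52
small 2.06 2.94
mid 2.16 11.28
large 2.21 3.03
spoon 12.41 6.8
yellow 2.31 3.07
```

Bell, neighbouring cups and look-alike are unchanged. Only the middle lid differs from the start, and the spoon area has the arm's shadow across it. Handing in.

```bash
python3 -c "
from rig import job
print(job.close_job())"
```

```text
the job is handed in; nothing more can be done
None
```

I pressed the middle cup's lid fully home (about 16 N at the stop), pushed the bell knob to its bottom stop (about 5.6 N), moved the arm clear and handed the job in at about 20 s; before/after images show the bell and other two cups unmoved, but the other bystanders were not compared individually.

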